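Count to the third gap and push the rosette tile home

ROBOT

A 6-joint arm with a two-finger parallel gripper is mounted at the origin on the work surface. World frame = base frame: x ahead of the robot, y to its left, z up, the work surface at z = 0. Lengths are in m, angles in rad, forces in N, time in s.
With the tool pointing down it reaches from about 0.375 to 0.9 m from the base axis. Payload 3.1 kg.
Tool frame: the origin (TCP) lies between the finger pads; the fingertips stand 19 mm ahead of it and the grasp point (between the pads) is the TCP; z points along the fingers, y is the direction in which the jaws open and shut (so a half turn about z gives the same grasp; the last joint's range is limited). The gripper opens to 85 mm and grips with 20 to 120 N. Pads are 22 mm wide; open, the fingers measure 114 mm over their backs; the gripper's body (76 mm by 85 mm) begins 54 mm behind the grasp point. The pads swing forward as they close: fully open they stand 13 mm farther back than shut.
Start: joints at [-1.335, 0.527, 1.433, -0, 1.181, -0.178], TCP at [0.251, -0.572, 0.25] pointing down, gripper open.
Joint ranges: [-3.08, 3.08], [-0.75, 2.2], [0.22, 2.44], [-1.43, 4.57], [0, 2.65], [-2.85, 2.85]. Speed limits (rad/s): [2.79, 2.79, 3.14, 3.14, 3.14, 3.14].

INTERFACE

Orientations are given as a unit quaternion [x, y, z, w].
In Python, from station import manip, optics, job gives the robot as it stands.
- The arm moves only by the shell command python3 -m inch 'ROWS' [OPENING] [FORCE]. ROWS is JSON, one flat list of numbers, 4 for each row, row after row: the shift along the world's x, y, z in cm, then the turn about the world's z in rad. A call has 1 to 20 rows; each row shifts and turns the commanded pose from where the row before left it; what a row does not reach is not made up. A row lasts 1/8 s, in which the tool goes at most 62.5 mm and 10.7 degrees, less where a joint would pass 70% of its speed; a pose out of reach is approached as far as the arm can. A call with a gripper value outside its range is refused whole. OPENING is the opening in per cent of the stroke, from 0 (shut) to 100 (fully open), set as the call begins (- or left out, the last holds). The fingers move at their own pace and stop on an object; FORCE is the grip in N (left out, the last holds). Time passes only in rows, so rows that do not move let the fingers close. It gives the time, the measured TCP pose, the force and the opening at its end, in the units of the state.
- manip.sense(): the state, without advancing time (a new reading comes with each control period).
- optics.snapshot(name): name is "scene" or "top" or "wrist"; returns (picture, depth): 384x512x3 uint8, red, green, blue; 384x512 float32, m along the optical axis (not along the pixel's ray), 0 where there is no reading.
- optics.camera_model(name): a dict with "mtx" (3x3 intrinsics, pixels), "dist_coeffs" ([k1, k2, p1, p2, k3] as OpenCV has them; the pictures are not rectified), "camera_from_world" (4x4, takes a point from world to camera coordinates); the wrist camera has in their place "tool_from_camera" (4x4, takes a point from camera to tool coordinates, whose origin is the TCP and whose axes are the flange's). Camera axes: x right, y up, looking along -z (the intrinsics and any distortion apply to the point x, -y, -z); pixel columns grow to the right and rows downward; lengths in m; the calibration is good to about 2 mm. A picture is of the moment at which its call begins: read the wrist's pose just before it. camera_model takes no time and is no camera call.
- job.sign_off(): hands the job in, once; it reports no verdict.
The state is a dict: "t": time; "q": joint angles; "qd": joint speeds; "tau": joint torques, N m; "tcp_pos": TCP position; "tool_rot": TCP orientation; "force": force on the tool from outside, world axes, zero at the start; "ft_torque": the same for the moment, N m; "finger_gap": opening from 0.0 (shut) to 1.0 (fully open).
Only numpy, scipy, OpenCV 4.12 (cv2) and the standard library are available. Lean on these libraries where they do the work, as an engineer would, in place of code of your own. Each camera call takes 0.05 s, during which the arm holds its last target.

TASK

Starting at the end of the sorting rack that has the ball-topped post, run a closed fingertip along the top rail over the first and second gaps to the third gap, and no farther along it. Then, with your fingers, push the loose plaster rosette tile across the bench into that third gap until it is fully home against the back board. Only push the tile, do not pick it up or tip it, and leave the other pieces and tools where they are.

Things in the scene. Friction and masses are not known exactly. Their poses are not given: they have to be found in the camera images.
- rack: fixed wooden rack (sizes in mm): 7 upright dividers (9 thick, 32 high, rounded fronts) make 6 gaps in a row along its y, each 57 wide, 66 apart, open at top and front (-x, to the robot), 40 deep along +x to a back board 48 high. The rail (26 wide) runs on the back board, its flat top at 60, centre line at x = +46. Origin: on the bench, at the front of the middle divider; gap centres at y = +-33, +-99, +-165. The bench is the gaps' floor
- ball_post: the end post with a ball (38 mm) on top, 111 mm tall in all, fixed at one end of the rail, 212 mm along the rack from its middle; may be at either end. Post 26 x 18 mm, origin at its foot. The gap next to it is the first gap.
- plain_post: plain square-topped post, 60 mm tall, at the other end of the rail, flush with the rail's top; origin at its foot
- tile_center (a point): centre (11 mm above its underside) of the loose plaster rosette tile lying flat on the bench in front of the rack: 46 x 46 x 22 mm (rosette boss to 29), about 80 g, slides freely; z up, x and y along its edges. Fully home in a gap it touches the back board: its centre is 17 mm behind the dividers' fronts and its near edge stands 6 mm out of the gap
- rail1: length of the rail above gap 1 counted from the rack's +y end (66 x 26 x 12 mm, butted to its neighbours; fixed); origin at the centre of its underside, 12 mm below the top face
- rail2: length of the rail above gap 2 counted from the rack's +y end (66 x 26 x 12 mm, butted to its neighbours; fixed); origin at the centre of its underside, 12 mm below the top face
- rail3: length of the rail above gap 3 counted from the rack's +y end (66 x 26 x 12 mm, butted to its neighbours; fixed); origin at the centre of its underside, 12 mm below the top face
- rail4: length of the rail above gap 4 counted from the rack's +y end (66 x 26 x 12 mm, butted to its neighbours; fixed); origin at the centre of its underside, 12 mm below the top face
- rail5: length of the rail above gap 5 counted from the rack's +y end (66 x 26 x 12 mm, butted to its neighbours; fixed); origin at the centre of its underside, 12 mm below the top face
- rail6: length of the rail above gap 6 counted from the rack's +y end (66 x 26 x 12 mm, butted to its neighbours; fixed); origin at the centre of its underside, 12 mm below the top face
- stored_a: one of two rosette tiles already put away in the rack (same kind as the loose one); leave it alone
- stored_b: the other rosette tile already put away in the rack; leave it alone
- corbel: small plaster bracket, 56 x 46 mm and 88 mm tall, standing on the bench; origin at its underside; leave it alone
- medallion: round plaster medallion, 72 mm across and 22 mm high, lying on the bench; origin at its underside; leave it alone
- spatula: spatula 200 mm long, lying on the bench; leave it alone
- brush: brush 200 mm long, lying on the bench; leave it alone
- bowl: black rubber mixing bowl, 130 mm across and 60 mm high; leave it alone
- mug: white mug, 80 mm across and 90 mm high; leave it alone

How it is judged:
By the outcome, as a careful person would: the job done as asked, in the order asked, and still so for the second after the job is handed in, with the robot touching nothing.
It also fails if it takes over 69 s, if anything falls off the work surface, if the arm or the gripper's body presses on something with over 40 N, if the wrist force passes 120 N, or if a joint passes its speed limit or range.

## Working session

There is one attempt and no reset: what is moved stays moved. The work goes in short steps, Python scripts to look and compute and a shell command to move; the robot and the scene stay as the last step left them, time stands still between calls to the robot, and variables do not carry over. Pictures are saved under pics/ and viewed, and the job is handed in when it is done.

```bash
ls; mkdir -p pics; python3 - <<'E'
from station import manip, optics, job
import cv2, numpy as np
print(manip.sense())
for n in ["scene","top","wrist"]:
    p,d=optics.snapshot(n); cv2.imwrite(f"pics/{n}0.png",cv2.cvtColor(p,cv2.COLOR_RGB2BGR)); np.save(f"pics/{n}0.npy",d)
    print(n,optics.camera_model(n), (d>0).mean())
E
```

```text
pics
{'t': 0.0, 'q': array([-1.33552558e+00,  5.28456708e-01,  1.43392388e+00, -3.76507567e-05,
        1.18139805e+00, -1.78526244e-01]), 'qd': array([-0.00015457,  0.00147267, -0.00045407,  0.00156679, -0.00043251,
       -0.00133577]), 'tau': array([-2.13842824e-03, -4.42357099e+01, -1.78024095e+01, -2.11633451e-04,
        8.42261827e-03, -4.86239230e-06]), 'tcp_pos': array([ 0.25114551, -0.57156953,  0.24933253]), 'tool_rot': array([ 9.78670692e-01,  2.05432424e-01, -4.84077934e-05, -1.09206081e-03]), 'force': array([-0.78502865, -0.37671777, -0.2404205 ]), 'ft_torque': array([ 0.00916255,  0.01648609, -0.00905832]), 'finger_gap': 1.00316158867667}
scene {'mtx': array([[430.14330907,   0.        , 252.05700724],
       [  0.        , 430.14330907, 199.44617549],
       [  0.        ,   0.        ,   1.        ]]), 'dist_coeffs': array([-0.13699107,  0.        ,  0.        ,  0.        ,  0.        ]), 'camera_from_world': array([[ 0.81164219,  0.58411237,  0.00704965, -0.39280122],
       [-0.31593187,  0.42878233,  0.84636444,  0.09201036],
       [ 0.49134917, -0.68917229,  0.
[... 574 characters left out ...]
  ,  0.        ,  0.        ,  1.        ]])} 0.9959716796875
wrist {'mtx': array([[282.84378452,   0.        , 256.58665378],
       [  0.        , 282.84378452, 194.19102511],
       [  0.        ,   0.        ,   1.        ]]), 'dist_coeffs': array([-0.03409792,  0.        ,  0.        ,  0.        ,  0.        ]), 'tool_from_camera': array([[-1.73999671e-04,  9.64044104e-01,  2.65742234e-01,
         6.79041050e-02],
       [ 9.99999752e-01,  3.49232443e-04, -6.12156554e-04,
        -5.08266944e-04],
       [-6.82951726e-04,  2.65742061e-01, -9.64043926e-01,
        -1.24992706e-01],
       [ 0.00000000e+00,  0.00000000e+00,  0.00000000e+00,
         1.00000000e+00]])} 0.9959564208984375
```

View pics/top0.png

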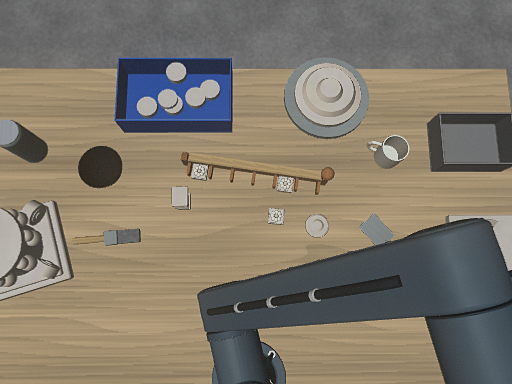

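View pics/scene0.png

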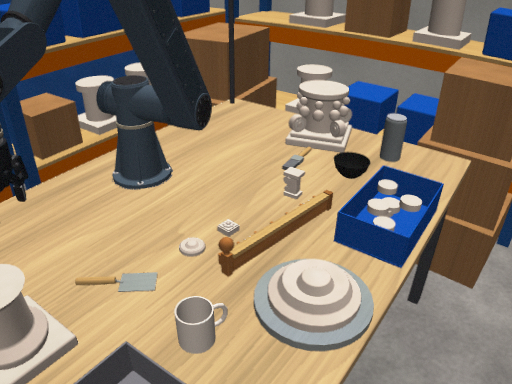

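The top view shows the ball post on the right, at the -y end (328,174), and the plain post at (185,157). The loose tile is at (276,216), the medallion at (317,226), and the stored tiles are at (200,172) and (286,184). Next I'll zoom in.

```bash
cat > h.py <<'E'
import cv2, numpy as np
from station import manip, optics
from scipy.spatial.transform import Rotation as R
def T(n, s=None):
    m=optics.camera_model(n)
    if n!="wrist": return np.linalg.inv(m["camera_from_world"]),m
    W=np.eye(4);W[:3,:3]=R.from_quat(s["tool_rot"]).as_matrix();W[:3,3]=s["tcp_pos"]
    return W@m["tool_from_camera"],m
def ray(n,px,s=None):
    wc,m=T(n,s); px=np.array(px,float).reshape(-1,1,2)
    u=cv2.undistortPoints(px,m["mtx"],np.array(m["dist_coeffs"]))[:,0]
    d=np.c_[u[:,0],-u[:,1],-np.ones(len(u))]@wc[:3,:3].T
    return wc[:3,3],d
def onz(n,px,z,s=None):
    o,d=ray(n,px,s); return o+d*((z-o[2])/d[:,2])[:,None]
def cloud(n,dep,s=None):
    h,w=dep.shape; v,u=np.mgrid[:h,:w]; o,d=ray(n,np.c_[u.ravel(),v.ravel()],s)
    return (o+d*dep.ravel()[:,None]).reshape(h,w,3)
E
python3 - <<'E'
from h import *
d=np.load("pics/top0.npy"); c=cloud("top",d); im=cv2.imread("pics/top0.png")
for (u,v) in [(328,174),(185,157),(276,216),(317,226),(200,172),(286,184),(180,197),(256,167),(250,240)]: print((u,v),c[v,u].round(4))
cv2.imwrite("pics/crop.png",cv2.resize(im[140:250,160:350],None,fx=4,fy=4,interpolation=cv2.INTER_CUBIC))
# rail top points
m=(abs(c[...,2]-.060)<.004)
m[:140]=0;m[200:]=0;m[:,:150]=0;m[:,350:]=0
P=c[m]; print(len(P)); 
r=cv2.minAreaRect((P[:,:2]*1000).astype(np.float32)); print(r, cv2.boxPoints(r))
m=(c[...,2]>.015)&(c[...,2]<.035);m[:200]=0;m[240:]=0;m[:,:260]=0;m[:,:260]=0;m[:,295:]=0
P=c[m];print(len(P),cv2.minAreaRect((P[:,:2]*1000).astype(np.float32)), P[:,2].mean())
E
```

```text
(328, 174) [ 0.5643 -0.229   0.11  ]
(185, 157) [0.6303 0.1845 0.0591]
(276, 216) [ 0.4567 -0.085   0.0299]
(317, 226) [ 0.4272 -0.2072  0.0231]
(200, 172) [0.5932 0.1431 0.0251]
(286, 184) [ 0.5556 -0.1174  0.0237]
(180, 197) [0.504  0.192  0.0854]
(256, 167) [ 0.6004 -0.0261  0.0547]
(250, 240) [ 0.3883 -0.0077  0.004 ]
1061
((603.1633911132812, -15.921966552734375), (429.3733825683594, 28.067533493041992), 81.32145690917969) [[ 556.89606 -226.03304]
 [ 584.6423  -230.26817]
 [ 649.4307   194.1891 ]
 [ 621.6845   198.42424]]
220 ((460.259521484375, -84.57891845703125), (44.99839401245117, 46.061920166015625), 88.42076110839844) 0.022294976930836458
```

View pics/crop.png

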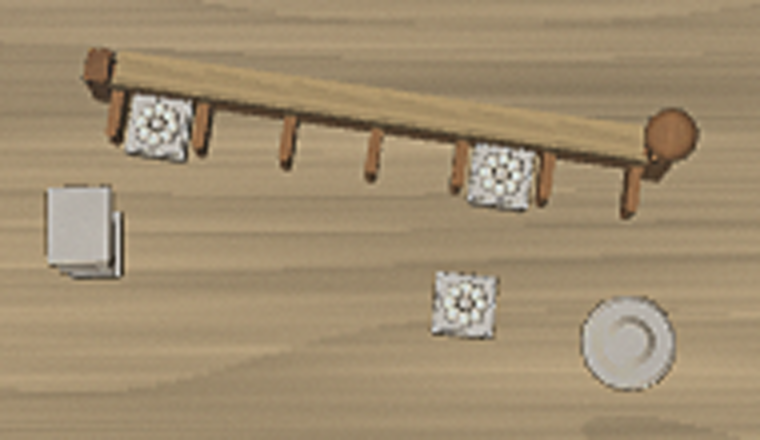

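View pics/wrist0.png

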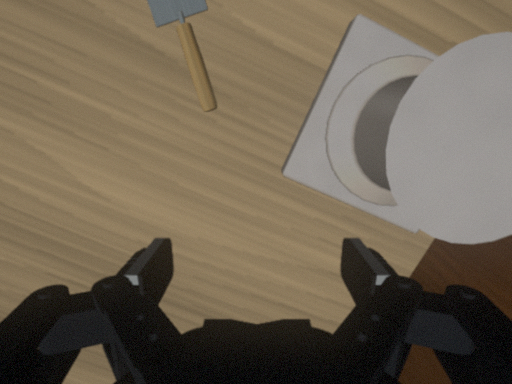

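Only the ball post's direction changes the count. From that end the gaps run: 1st empty, 2nd holding a stored tile, 3rd between crop pixels 373–460. That gap is almost straight ahead of the loose tile. I'll now move above the start of the rail with the gripper shut.

```bash
python3 -m inch '[2.2,2.6,0,-0.04, 2.2,2.6,0,-0.04, 2.2,2.6,0,-0.04, 2.2,2.6,0,-0.04, 2.2,2.6,0,-0.04, 2.2,2.6,0,-0.04, 2.2,2.6,0,-0.04, 2.2,2.6,0,-0.04, 2.2,2.6,0,-0.04, 2.2,2.6,0,-0.04, 2.2,2.6,0,-0.04, 2.2,2.6,0,-0.04, 2.2,2.6,0,-0.04, 2.2,2.6,0,-0.045, 1.8,2.2,0,0, 0,0,0,0, 0,0,0,0]' 0 20
python3 - <<'E'
from h import *
s=manip.sense(); print(s["t"],s["tcp_pos"],s["tool_rot"],s["force"],s["finger_gap"])
m=R.from_quat(s["tool_rot"]).as_matrix(); print(np.arctan2(m[1,0],m[0,0]))
for n in ["scene","top","wrist"]:
    p,d=optics.snapshot(n); cv2.imwrite(f"pics/{n}1.png",cv2.cvtColor(p,cv2.COLOR_RGB2BGR)); np.save(f"pics/{n}1.npy",d)
E
```

```text
t: 2.28
tcp_pos: [0.5768, -0.1865, 0.25]
tool_rot: [0.997, -0.075, -0.001, 0.0]
force: [-1.0, -0.7, 0.8]
finger_gap: -0.002
2.275 [ 0.57680973 -0.18645833  0.24998706] [ 9.97151379e-01 -7.54245300e-02 -5.11472080e-04  7.96423304e-05] [-1.01535925 -0.74647125  0.76844676] -0.002377404373553912
-0.15099259308394225
```

View pics/wrist1.png

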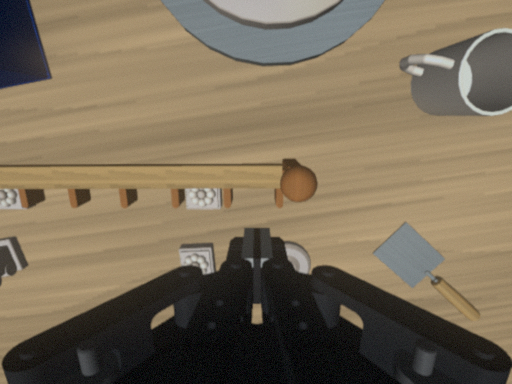

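View pics/top1.png

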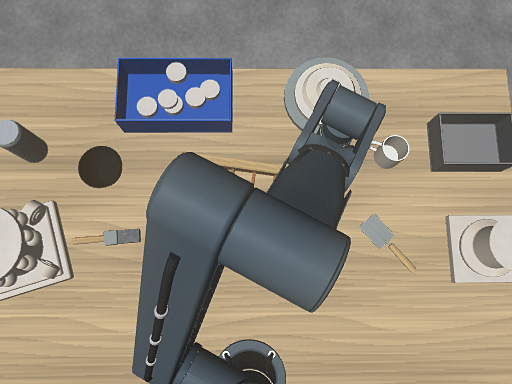

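The wrist view has the rail horizontal at row ~178, so the yaw is aligned. The ball is at (298,184) and the stored tile in gap 2 at (203,198). The loose tile is at (198,258), and the closed fingertips are at (257,235). I'll refine the rail and tile poses from this view.

```bash
python3 - <<'E'
from h import *
s=manip.sense(); d=np.load("pics/wrist1.npy"); c=cloud("wrist",d,s)
# top depth again, unoccluded initial
for nm,c in (("wrist",c),("top",cloud("top",np.load("pics/top0.npy")))):
    m=(abs(c[...,2]-.060)<.005)&(c[...,0]<.68)&(c[...,0]>.53)&(c[...,1]>-.25)&(c[...,1]<.25)
    P=c[m]; print(nm,len(P),"zmed",np.median(P[:,2]))
    r=cv2.minAreaRect((P[:,:2]*1000).astype(np.float32)); print(r)
    # centreline fit by binning in y
    for y0 in np.arange(-.2,.18,.04):
        q=P[(P[:,1]>y0)&(P[:,1]<y0+.02)]
        if len(q)>5: print(round(y0+.01,3), q[:,0].min().round(4),q[:,0].max().round(4), ((q[:,0].min()+q[:,0].max())/2).round(4))
    b=c[(c[...,2]>.1)&(c[...,2]<.115)&(c[...,0]>.5)&(c[...,0]<.62)&(c[...,1]<-.19)&(c[...,1]>-.26)]
    print("ball",len(b),b.mean(0) if len(b) else 0)
    t=c[(c[...,2]>.015)&(c[...,2]<.032)&(c[...,0]>.42)&(c[...,0]<.495)&(c[...,1]>-.125)&(c[...,1]<-.04)]
    print("tile",len(t),cv2.minAreaRect((t[:,:2]*1000).astype(np.float32)))
    # divider tops z~32
    dv=c[(abs(c[...,2]-.032)<.004)]; o=np.array([.603,-.016]); ex=np.array([.9886,-.151]); ey=np.array([.151,.9886])
    q=dv[:,:2]-o; X=q@ex;Y=q@ey; k=(X>-.055)&(X<-.012)
    h,e=np.histogram(Y[k],bins=np.arange(-.22,.221,.0033)); print([(round(e[i]*1000),h[i]) for i in range(len(h)) if h[i]>2])
E
```

```text
wrist 6586 zmed 0.061378560933722764
((597.3074340820312, -61.62715148925781), (351.7003479003906, 26.623462677001953), 81.18016815185547)
-0.19 0.5626 0.592 0.5773
-0.15 0.5693 0.5982 0.5837
-0.11 0.5751 0.6043 0.5897
-0.07 0.5817 0.6102 0.596
-0.03 0.5878 0.6168 0.6023
0.01 0.5941 0.623 0.6086
0.05 0.6003 0.6292 0.6147
0.09 0.6065 0.6346 0.6206
ball 950 [ 0.57387508 -0.22778441  0.10749164]
tile 695 ((464.6151123046875, -83.24378967285156), (47.56463623046875, 39.13414001464844), 81.9586181640625)
[(-207, np.int64(16)), (-204, np.int64(54)), (-200, np.int64(45)), (-197, np.int64(9)), (-141, np.int64(36)), (-138, np.int64(45)), (-134, np.int64(50)), (-131, np.int64(6)), (-118, np.int64(7)), (-114, np.int64(18)), (-111, np.int64(23)), (-108, np.int64(20)), (-105, np.int64(31)), (-101, np.int64(22)), (-98, np.int64(14)), (-95, np.int64(27)), (-91, np.int64(14)), (-88, np.int64(7)), (-75, np.int64(46)), (-72, np.int64(50)), (-68, np.int64(54)), (-65, np.int64(9)), (-9, np.int64(61)), (-6, np.int64(58)), (-2, np.int64(44)), (1, np.int64(8)), (54, np.int64(5)), (57, np.int64(76)), (60, n
[... 729 characters left out ...]
4375, -84.57891845703125), (44.99839401245117, 46.061920166015625), 88.42076110839844)
[(-210, np.int64(5)), (-207, np.int64(8)), (-204, np.int64(10)), (-200, np.int64(7)), (-144, np.int64(4)), (-141, np.int64(10)), (-138, np.int64(13)), (-134, np.int64(4)), (-114, np.int64(3)), (-105, np.int64(3)), (-78, np.int64(3)), (-75, np.int64(10)), (-72, np.int64(10)), (-68, np.int64(5)), (-12, np.int64(4)), (-9, np.int64(10)), (-6, np.int64(7)), (-2, np.int64(3)), (54, np.int64(5)), (57, np.int64(7)), (60, np.int64(10)), (120, np.int64(3)), (123, np.int64(10)), (126, np.int64(7)), (130, np.int64(5)), (156, np.int64(3)), (186, np.int64(7)), (189, np.int64(9)), (192, np.int64(12)), (196, np.int64(3))]
```

Both views agree to about 2 mm. The rail centre line is x≈0.577 at y=-0.19 and x≈0.602 at y=-0.03. The rack middle is at (0.603,-0.0205) with yaw -0.153. I'll turn the jaw axis across the rail so the tip is narrow beside the ball, then descend.

```bash
python3 -m inch '[0,-0.1,-1,0.174, 0,-0.1,-1,0.174, 0,-0.1,-1,0.174, 0,-0.1,-1,0.174, 0,-0.1,-1,0.174, 0,-0.1,-1,0.174, 0,-0.1,-1,0.174, 0,-0.1,-1,0.174, 0,0,-1,0.178, 0,0,-1,0, 0,0,-1,0, 0,0,-1,0, 0,0,-1,0, 0,0,-1,0, 0,0,-0.5,0, 0,0,-0.5,0, 0,0,-0.5,0,0,0,0,0]'
python3 - <<'E'
from h import *
s=manip.sense(); print(s["t"],s["tcp_pos"],s["force"],s["q"])
for n in ["scene","wrist"]:
    p,d=optics.snapshot(n); cv2.imwrite(f"pics/{n}2.png",cv2.cvtColor(p,cv2.COLOR_RGB2BGR)); np.save(f"pics/{n}2.npy",d)
p=cv2.imread("pics/scene2.png")[190:300,150:350]; cv2.imwrite("pics/s2c.png",cv2.resize(p,None,fx=4,fy=4))
E
```

```text
t: 4.68
tcp_pos: [0.5772, -0.1941, 0.095]
tool_rot: [0.759, 0.651, -0.0, -0.0]
force: [0.4, 0.9, -1.1]
finger_gap: -0.0
4.675 [ 0.57715725 -0.194127    0.09498762] [ 0.36304338  0.91338618 -1.13461899] [-5.07769562e-01  7.11638953e-01  1.59177276e+00 -1.63849714e-05
  8.38789573e-01 -3.55726230e-01]
```

View pics/wrist2.png

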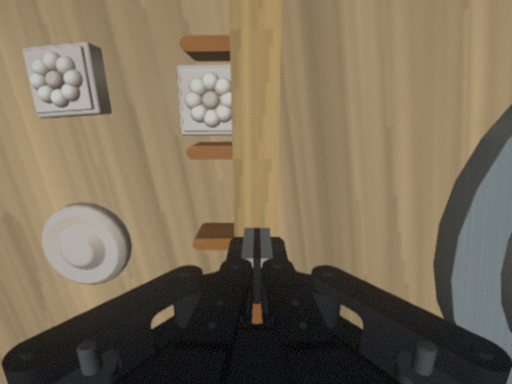

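View pics/s2c.png

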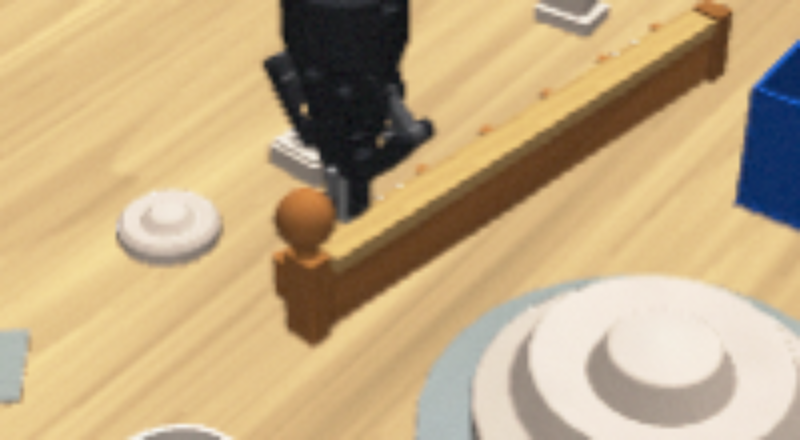

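The fingertip (column 257) is centred on the rail (columns 232–280) and just clear of the ball. I'll lower it gently.

```bash
python3 -m inch '[0,0,-0.6,0,0,0,-0.5,0,0,0,-0.2,0,0,0,-0.1,0,0,0,0,0]'; python3 -m inch '[0,0,-0.1,0,0,0,-0.1,0,0,0,0,0]'
```

```text
t: 5.4
tcp_pos: [0.5773, -0.1942, 0.0812]
tool_rot: [0.759, 0.651, -0.0, -0.0]
force: [0.6, -0.1, -0.2]
finger_gap: -0.005
t: 5.78
tcp_pos: [0.5773, -0.1942, 0.0793]
tool_rot: [0.759, 0.651, -0.0, -0.0]
force: [0.0, -0.3, -0.4]
finger_gap: -0.002
```

```bash
python3 -m inch '[0,0,-0.05,0,0,0,0,0,0,0,0,0]'; python3 -m inch '[0,0,-0.05,0,0,0,0,0,0,0,0,0]'
```

```text
t: 6.15
tcp_pos: [0.5774, -0.1942, 0.0791]
tool_rot: [0.759, 0.651, 0.0, 0.0]
force: [-1.7, 0.5, 3.5]
finger_gap: -0.005
t: 6.52
tcp_pos: [0.5774, -0.1942, 0.0791]
tool_rot: [0.759, 0.651, 0.0, 0.0]
force: [-0.9, 1.1, 7.0]
finger_gap: 0.001
```

Contact at 7 N. I'll run along the rail in the rack's y direction.

```bash
python3 -m inch '[0.08,0.49,0,0,0.15,0.99,0,0,0.15,0.99,0,0,0.15,0.99,0,0,0.15,0.99,0,0,0.15,0.99,0,0,0.15,0.99,0,0]'; python3 -m inch '[0.15,0.99,0,0,0.15,0.99,0,0,0.15,0.99,0,0,0.16,0.99,0,0,0.16,0.99,0,0,0.16,0.99,0,0,0.16,0.99,0,0,0.08,0.49,0,0,0,0,0,0]'
```

```text
t: 7.4
tcp_pos: [0.5884, -0.1306, 0.0791]
tool_rot: [0.759, 0.652, 0.0, 0.002]
force: [-0.7, -4.2, 5.7]
finger_gap: 0.002
t: 8.52
tcp_pos: [0.5999, -0.0555, 0.0791]
tool_rot: [0.759, 0.652, 0.001, 0.001]
force: [0.4, -2.2, 6.0]
finger_gap: -0.003
```

The contact force held throughout, and the tip is now at rack y≈-35, the third gap's centre. I'll lift straight up, turn back and look at the tile.

```bash
python3 -m inch '[0,0,1,0,0,0,3,0,0,0,4,0,0,0,4,-0.02,-1.0,-0.5,1,-0.174,-1,-0.5,1,-0.174,-2,-0.5,1,-0.174,-2,-0.5,1,-0.174,-2,-0.5,0,-0.174,-2,-0.5,0,-0.174,-2,-0.5,0,-0.174,-2,-0.5,0,-0.174,-2,-0.5,0,-0.158,0,0,0,0,0,0,0,0]' 22
python3 - <<'E'
from h import *
s=manip.sense(); print(s["t"],s["tcp_pos"],s["finger_gap"])
m=R.from_quat(s["tool_rot"]).as_matrix(); print(np.arctan2(m[1,0],m[0,0]))
p,d=optics.snapshot("wrist"); cv2.imwrite("pics/wrist3.png",cv2.cvtColor(p,cv2.COLOR_RGB2BGR)); np.save("pics/wrist3.npy",d)
E
```

```text
t: 10.4
tcp_pos: [0.4396, -0.1006, 0.2385]
tool_rot: [0.997, -0.074, 0.001, -0.0]
force: [0.5, -0.4, 0.4]
finger_gap: 0.225
10.4 [ 0.43960584 -0.10060456  0.23849265] 0.22489325020080086
-0.14912966891751284
```

View pics/wrist3.png

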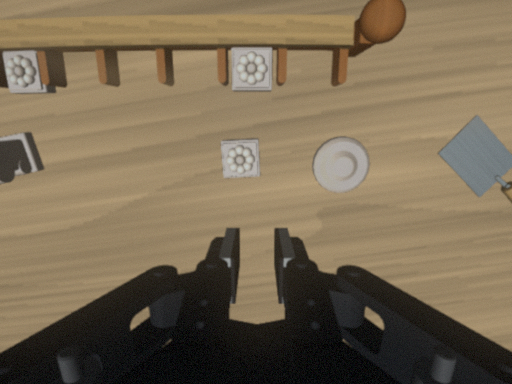

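The loose tile is fully visible at (240,158), nearly parallel to the rack. The third gap lies between dividers at columns 162 and 222.

```bash
python3 - <<'E'
from h import *
s=manip.sense(); d=np.load("pics/wrist3.npy"); c=cloud("wrist",d,s)
reg=(c[...,0]>.40)&(c[...,0]<.52)&(c[...,1]>-.14)&(c[...,1]<-.03)
t=reg&(c[...,2]>.018)&(c[...,2]<.034); q=c[t]
r=cv2.minAreaRect((q[:,:2]*1000).astype(np.float32)); print("tile cloud",r,np.median(q[:,2]))
im=cv2.imread("pics/wrist3.png"); print("bench z",np.median(c[reg&~t][:,2]))
v,u=np.nonzero(t); P=onz("wrist",np.c_[u,v],.022,s)[:,:2]; print("tile rays",cv2.minAreaRect((P*1000).astype(np.float32)), u.min(),u.max(),v.min(),v.max())
a=-.1535; ex=np.array([np.cos(a),np.sin(a)]); ey=np.array([-np.sin(a),np.cos(a)])
mid=np.array([.6033,-.0205]); org=mid-.046*ex
h=c[...,:2]-org; X=h@ex;Y=h@ey
k=(abs(c[...,2]-.060)<.004)&(X>.02)&(X<.07); print("rail X 2..98",np.percentile(X[k&(abs(Y)<.15)],[1,50,99]))
for y0 in (-.18,-.1,-.02,.05,.1):
    kk=k&(abs(Y-y0)<.01); print(y0,np.percentile(X[kk],[2,98]))
k=(abs(c[...,2]-.032)<.003)&(X>-.01)&(X<.03)
for y0 in (-198,-132,-66,0,66,132):
    kk=k&(abs(Y*1000-y0)<9); print(y0,kk.sum(),(Y[kk].min()*1e3).round(1),(Y[kk].max()*1e3).round(1),X[kk].min().round(4))
g=q[:,:2]-org; 
cc=np.array(r[0])/1000-org; print("tile in rack",cc@ex,cc@ey, "range",(g@ex).min(),(g@ex).max(),(g@ey).min(),(g@ey).max())
print("tcp in rack",(s["tcp_pos"][:2]-org)@ex,(s["tcp_pos"][:2]-org)@ey)
E
```

```text
tile cloud ((460.6378173828125, -82.86522674560547), (45.77670669555664, 45.952293395996094), 84.60417175292969) 0.024001041118686728
bench z 0.29523456062591996
tile rays ((461.0494384765625, -83.14784240722656), (45.288780212402344, 45.46697235107422), 84.57646942138672) 221 259 139 177
rail X 2..98 [0.03292631 0.04595335 0.05939295]
-0.18 [0.03340013 0.05938484]
-0.1 [0.03372313 0.05944696]
-0.02 [0.03294506 0.05885074]
0.05 [0.03290028 0.05880946]
0.1 [0.03280448 0.05831835]
-198 260 -201.1 -191.3 0.0008
-132 243 -135.3 -126.2 0.0014
-66 245 -68.9 -59.7 0.001
0 269 -3.7 6.3 0.0002
66 280 61.7 72.4 0.0006
132 293 126.9 138.6 -0.0005
tile in rack -0.08544924639504886 -0.08344468514114166 range -0.10848938303463332 -0.06155674674314149 -0.10657502303237575 -0.06011450263052426
tcp in rack -0.10333646657438328 -0.10420234895772432
```

I'll push sideways first: the tile needs +51 mm along the rack's y, then 102 mm in. Both pushes use two slightly spread fingers so the tile aligns to the rack. I'll go down on the tile's -y side, where the medallion edge is about 70 mm away.

```bash
python3 -m inch '[0.35,-0.65,-1,0.174,0.35,-0.65,-1,0.174,0.35,-0.65,-1,0.174,0.35,-0.65,-1,0.174,0,0,-1,0.174,0,0,-1,0.174,0,0,-1,0.174,0,0,-1,0.174,0,0,-1,0.174,0,0,-1,0,0,0,-2,0,0,0,-2,0,0,0,-1.4,0,0,0,0,0]' 22
python3 - <<'E'
from h import *
s=manip.sense(); print(s["t"],s["tcp_pos"],s["force"])
for n in ["scene","wrist"]:
    p,d=optics.snapshot(n); cv2.imwrite(f"pics/{n}4.png",cv2.cvtColor(p,cv2.COLOR_RGB2BGR)); np.save(f"pics/{n}4.npy",d)
E
```

```text
t: 12.2
tcp_pos: [0.4525, -0.1264, 0.0833]
tool_rot: [0.76, 0.65, -0.0, -0.001]
force: [0.1, 0.3, 0.4]
finger_gap: 0.224
12.2 [ 0.4525362  -0.12640984  0.08332739] [0.06082198 0.30421162 0.37208583]
```

View pics/wrist4.png

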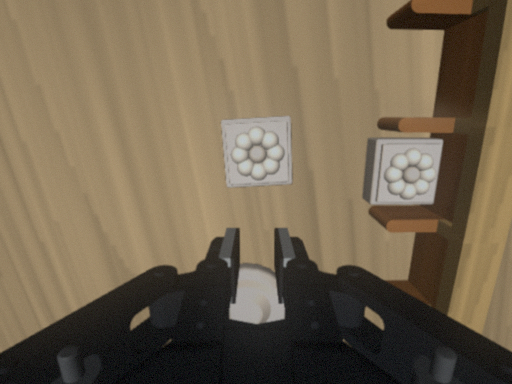

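The fingers (columns 228–287) are centred on the tile (222–291). I'm only at z=0.083, so I'll continue down to 0.024.

```bash
python3 -m inch '[0,0,-2,0,0,0,-2,0,0,0,-1,0,0,0,-0.6,0,0,0,-0.3,0,0,0,0,0]'
python3 - <<'E'
from h import *
s=manip.sense(); print(s["t"],s["tcp_pos"],s["force"])
for n in ["wrist"]:
    p,d=optics.snapshot(n); cv2.imwrite(f"pics/{n}5.png",cv2.cvtColor(p,cv2.COLOR_RGB2BGR)); np.save(f"pics/{n}5.npy",d)
E
```

```text
t: 13.05
tcp_pos: [0.453, -0.1268, 0.0255]
tool_rot: [0.76, 0.65, 0.0, 0.0]
force: [0.2, 0.7, 0.5]
finger_gap: 0.219
13.05 [ 0.45298981 -0.12682213  0.02551807] [0.23004002 0.7011352  0.5060741 ]
```

View pics/wrist5.png

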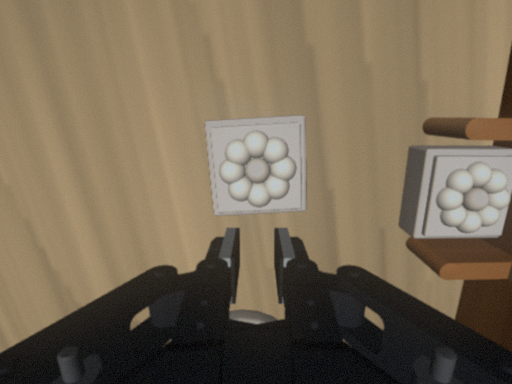

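```bash
python3 -m inch '[0.08,0.49,0,0,0.08,0.49,0,0,0.08,0.49,0,0,0.08,0.49,0,0,0.08,0.49,0,0,0.08,0.49,0,0,0.08,0.49,0,0,0.08,0.49,0,0,0.08,0.49,0,0,0.04,0.25,0,0,0.04,0.25,0,0,0,0,0,0]'
python3 - <<'E'
from h import *
s=manip.sense(); 
for n in ["wrist"]:
    p,d=optics.snapshot(n); cv2.imwrite(f"pics/{n}6.png",cv2.cvtColor(p,cv2.COLOR_RGB2BGR)); np.save(f"pics/{n}6.npy",d)
c=cloud("wrist",d,s)
a=-.1535; ex=np.array([np.cos(a),np.sin(a)]); ey=np.array([-np.sin(a),np.cos(a)]); org=np.array([.6033,-.0205])-.046*ex
hh=c[...,:2]-org; X=hh@ex;Y=hh@ey; tc=s["tcp_pos"][:2]-org; tx,ty=tc@ex,tc@ey
k=(c[...,2]>.017)&(c[...,2]<.034)&(abs(X-tx)<.04)&(Y>ty+.005)&(Y<ty+.08)
print("tcp",tx,ty, cv2.minAreaRect(np.c_[X[k],Y[k]].astype(np.float32)*1000), k.sum())
E
```

```text
t: 14.6
tcp_pos: [0.4606, -0.0773, 0.0252]
tool_rot: [0.76, 0.65, -0.0, -0.0]
force: [0.1, 0.5, 0.6]
finger_gap: 0.221
tcp -0.08629538612254631 -0.07794864073079699 ((-84.98180389404297, -46.51793670654297), (52.88215637207031, 47.83494186401367), 89.29592895507812) 9693
```

View pics/wrist6.png

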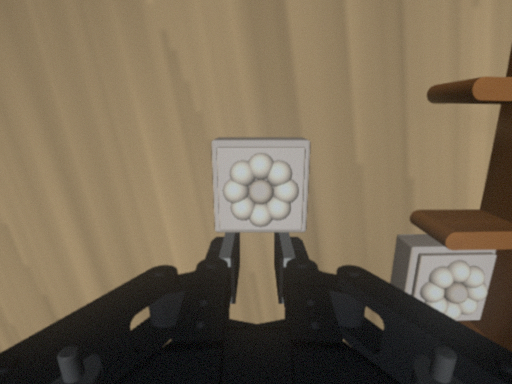

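The tile is now squared to the fingers (columns 213–308, rows 140–232), with its centre at rack y≈-43.5. It needs another ~11.5 mm. Then I'll back off, rise and turn.

```bash
python3 -m inch '[0.06,0.4,0,0,0.06,0.4,0,0,0.04,0.2,0,0,0.02,0.14,0,0,0,0,0,0,-0.15,-0.99,0,0,-0.15,-0.99,0,0,0,0,2,0,0,0,3,0,0,0,3,-0.05,-1,0,3,-0.174,-1,0,2,-0.174,-1,1,0,-0.174,-1,1,0,-0.174,-1,1,0,-0.174,-1,1,0,-0.174,0,0,0,-0.174,0,0,0,-0.174,0,0,0,-0.13,0,0,0,0]'
python3 - <<'E'
from h import *
s=manip.sense(); 
for n in ["wrist"]:
    p,d=optics.snapshot(n); cv2.imwrite(f"pics/{n}7.png",cv2.cvtColor(p,cv2.COLOR_RGB2BGR)); np.save(f"pics/{n}7.npy",d)
c=cloud("wrist",d,s)
m=R.from_quat(s["tool_rot"]).as_matrix(); print(s["t"],s["tcp_pos"],np.arctan2(m[1,0],m[0,0]))
a=-.1535; ex=np.array([np.cos(a),np.sin(a)]); ey=np.array([-np.sin(a),np.cos(a)]); org=np.array([.6033,-.0205])-.046*ex
hh=c[...,:2]-org; X=hh@ex;Y=hh@ey; tc=s["tcp_pos"][:2]-org; print("tcp",tc@ex,tc@ey)
k=(c[...,2]>.018)&(c[...,2]<.034)&(X<-.04)&(X>-.13)&(abs(Y+.033)<.05)
print(cv2.minAreaRect(np.c_[X[k],Y[k]].astype(np.float32)*1000), k.sum())
k=(abs(c[...,2]-.032)<.003)&(X>-.01)&(X<.03)
for y0 in (-66,0):
    kk=k&(abs(Y*1000-y0)<9); print(y0,kk.sum(),(Y[kk].min()*1e3).round(1),(Y[kk].max()*1e3).round(1),X[kk].min().round(4))
E
```

```text
t: 17.15
tcp_pos: [0.3995, -0.0466, 0.1554]
tool_rot: [0.997, -0.078, 0.0, 0.0]
force: [-0.1, 1.0, -0.1]
finger_gap: 0.217
17.15 [ 0.39951803 -0.04661141  0.15536049] -0.1566259915083267
tcp -0.15139351829279893 -0.05696223122599741
((-83.73696899414062, -31.42790412902832), (45.64152526855469, 45.1684684753418), 89.66676330566406) 2687
-66 76 -69.0 -60.2 -0.0001
0 78 -3.2 5.5 -0.0003
```

View pics/wrist7.png

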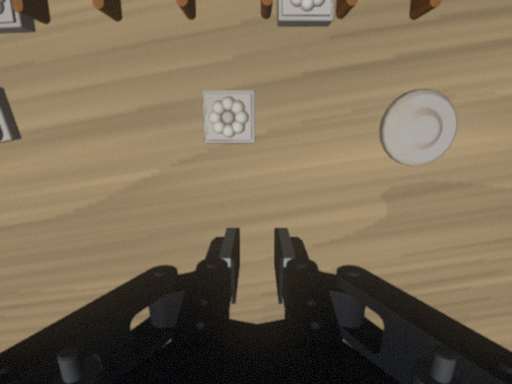

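The tile sits at rack y=-31.4, the gap centre is -31.7, and the tile is square to it. I'll go down behind it and push in along the rack's x.

```bash
python3 -m inch '[0.75,1.15,-2,0,0.75,1.15,-2,0,0,0,-3,0,0,0,-3,0,0,0,-2,0,0,0,-0.7,0,0,0,-0.3,0,0,0,0,0]'; python3 -m inch '[0.99,-0.15,0,0,0.99,-0.15,0,0,0.5,-0.08,0,0,0.5,-0.08,0,0,0.5,-0.08,0,0,0.5,-0.08,0,0,0.5,-0.08,0,0,0.5,-0.08,0,0,0.5,-0.08,0,0,0.5,-0.08,0,0,0.5,-0.08,0,0,0.5,-0.07,0,0,0.5,-0.07,0,0,0.25,-0.04,0,0,0,0,0,0]'
python3 - <<'E'
from h import *
s=manip.sense(); 
for n in ["wrist"]:
    p,d=optics.snapshot(n); cv2.imwrite(f"pics/{n}8.png",cv2.cvtColor(p,cv2.COLOR_RGB2BGR)); np.save(f"pics/{n}8.npy",d)
a=-.1535; ex=np.array([np.cos(a),np.sin(a)]); ey=np.array([-np.sin(a),np.cos(a)]); org=np.array([.6033,-.0205])-.046*ex
tc=s["tcp_pos"][:2]-org; print("tcp",tc@ex,tc@ey)
E
```

```text
t: 18.2
tcp_pos: [0.4149, -0.0232, 0.0257]
tool_rot: [0.997, -0.078, 0.0, 0.0]
force: [0.7, 0.1, -0.2]
finger_gap: 0.218
t: 20.08
tcp_pos: [0.4923, -0.0351, 0.0254]
tool_rot: [0.997, -0.078, 0.0, 0.0]
force: [-0.7, -0.5, -1.1]
finger_gap: 0.219
tcp -0.0614211871179887 -0.03140608345632969
```

View pics/wrist8.png

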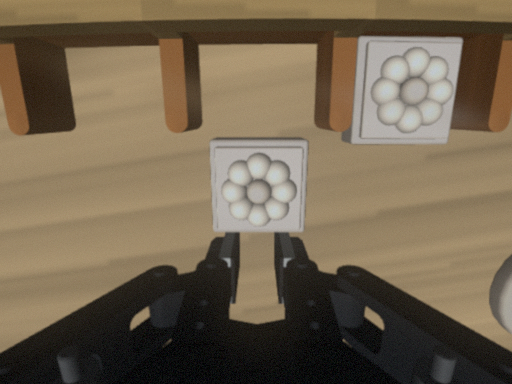

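The tile (columns 211–307) is centred between the dividers (inner faces at about 200 and 318). I'll continue in and watch the force.

```bash
python3 -m inch '[0.5,-0.07,0,0,0.5,-0.08,0,0,0.5,-0.08,0,0,0.5,-0.08,0,0,0.5,-0.08,0,0,0.5,-0.08,0,0,0.5,-0.08,0,0,0.25,-0.04,0,0,0.2,-0.03,0,0,0,0,0,0]'; python3 -m inch '[0.2,-0.03,0,0,0.15,-0.02,0,0,0,0,0,0]'
```

```text
t: 21.38
tcp_pos: [0.5317, -0.0413, 0.0253]
tool_rot: [0.997, -0.079, 0.0, 0.0]
force: [0.1, 0.4, -0.8]
finger_gap: 0.223
t: 21.75
tcp_pos: [0.5354, -0.0418, 0.0253]
tool_rot: [0.997, -0.079, 0.0, 0.0]
force: [-0.0, 0.0, -0.5]
finger_gap: 0.222
```

```bash
python3 -m inch '[0.1,-0.02,0,0,0,0,0,0]'; python3 -m inch '[0.1,-0.01,0,0,0,0,0,0]'
```

```text
t: 22.0
tcp_pos: [0.5359, -0.0419, 0.0253]
tool_rot: [0.997, -0.079, -0.0, -0.0]
force: [0.1, 0.3, 0.4]
finger_gap: 0.218
t: 22.25
tcp_pos: [0.536, -0.0419, 0.0252]
tool_rot: [0.997, -0.078, -0.001, -0.0]
force: [-3.0, 0.4, 1.5]
finger_gap: 0.217
```

```bash
python3 - <<'E'
from h import *
for n in ["wrist"]:
    p,d=optics.snapshot(n); cv2.imwrite(f"pics/{n}9.png",cv2.cvtColor(p,cv2.COLOR_RGB2BGR)); np.save(f"pics/{n}9.npy",d)
E
```

```text
(no output)
```

View pics/wrist9.png

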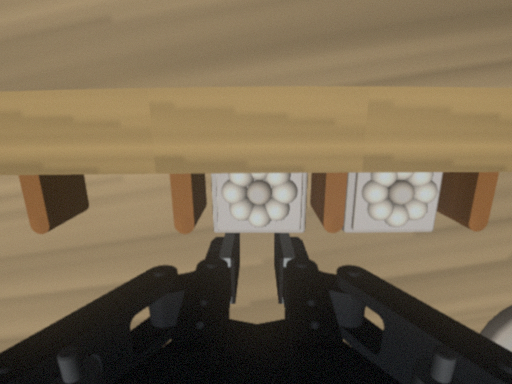

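The force is building (-3 N) and the TCP has stalled. The tile's near edge (row 233) is level with the stored tile's (row 233). One more small press to confirm, then I'll retreat.

```bash
python3 -m inch '[0.07,-0.01,0,0,0,0,0,0,0,0,0,0]'; python3 -m inch '[-0.2,0.03,0,0,-0.5,0.08,0,0,-1,0.15,0,0,-2,0.3,0,0,-2,0.3,0,0,-2,0.3,3,0,-1,0,4,0,0,0,4,0,0,0,4,0,0,0,0,0,0,0,0,0]'
python3 - <<'E'
from h import *
s=manip.sense(); 
for n in ["wrist","scene","top"]:
    p,d=optics.snapshot(n); cv2.imwrite(f"pics/{n}10.png",cv2.cvtColor(p,cv2.COLOR_RGB2BGR)); np.save(f"pics/{n}10.npy",d)
    if n=="wrist":
        c=cloud(n,d,s)
        a=-.1535; ex=np.array([np.cos(a),np.sin(a)]); ey=np.array([-np.sin(a),np.cos(a)]); org=np.array([.6033,-.0205])-.046*ex
        hh=c[...,:2]-org; X=hh@ex;Y=hh@ey
        for y0 in (-.0317,-.0977,.163):
            k=(c[...,2]>.018)&(c[...,2]<.027)&(X<.03)&(X>-.03)&(abs(Y-y0)<.0265); print(y0,k.sum(),np.percentile(X[k],[0,1,5,20])*1000,Y[k].min(),Y[k].max(),np.median(c[k][:,2]))
        k=(abs(c[...,2]-.032)<.003)&(X>-.01)&(X<.03); print([X[k&(abs(Y-y)<.009)].min().round(4) for y in (-.132,-.066,0,.066)])
E
```

```text
t: 22.68
tcp_pos: [0.536, -0.0418, 0.0252]
tool_rot: [0.997, -0.078, -0.002, -0.0]
force: [-4.9, -0.6, 3.7]
finger_gap: 0.222
t: 24.05
tcp_pos: [0.4501, -0.0303, 0.175]
tool_rot: [0.997, -0.079, -0.0, -0.0]
force: [-0.2, -0.2, -0.2]
finger_gap: 0.218
-0.0317 1338 [-5.35196554 -5.20477334 -4.29547732 -1.19352535] -0.05521012964528953 -0.008894710412749411 0.02322052401307248
-0.0977 1352 [-6.22451665 -6.07175253 -5.14288589 -1.44535115] -0.12018945942456377 -0.07425042473243125 0.02331434203372426
0.163 1215 [-7.25621864 -6.55642829 -5.4313013  -2.25251352] 0.14347970489474587 0.18928074423409996 0.023423121676750924
[np.float64(0.0004), np.float64(-0.0003), np.float64(-0.0005), np.float64(-0.0)]
```

View pics/wrist10.png

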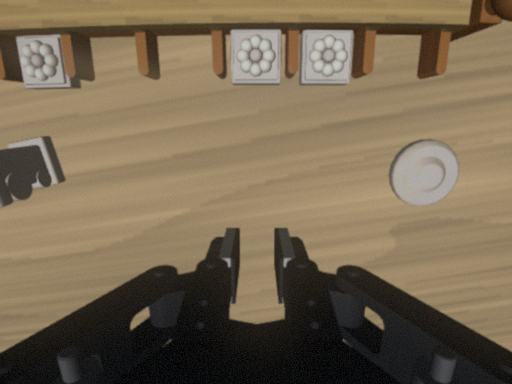

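View pics/scene10.png

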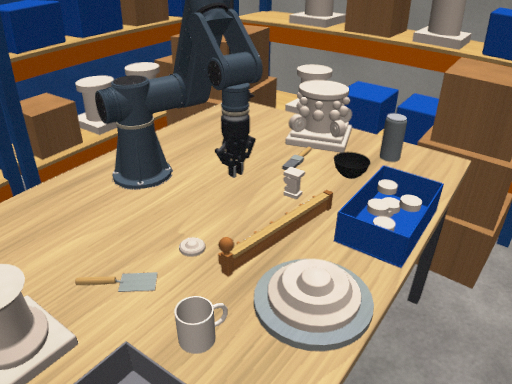

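The tile is in the third gap, in line with its stored neighbour. Its near edge stands 5.4 mm out (6 nominal), everything else is where it was, and the arm is clear. Handing in.

```bash
python3 -c "
from station import job
print(job.sign_off())"
```

```text
the job is handed in; nothing more can be done
None
```

The loose tile is fully home in the third gap from the ball-topped post, and I handed the job in at about 24 s of the 69 s allowed.

- **Rail run:** I touched the closed fingertips down on the rail beside the ball post and ran them over the first and second gaps at about 6–7 N. I lifted at the third gap's centre, at rack y≈-35 mm.
- **Pushing:** With two slightly spread fingers I pushed the tile sideways until it was in line with the gap. I then pushed it straight in until it stopped against the back board, with about 5 N at the wrist.
- **Last checks:** The tile's near edge stands about 5.4 mm out of the gap (6 mm nominal, and 6–7 mm on the two stored tiles). It lies flat and centred between the dividers. The other pieces look unmoved in the last wrist and scene pictures, and the gripper is clear. No check failed. The two cameras disagreed by about 2 mm on the rack's position, which is within their calibration.

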